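# Isolate the drive, then snap and hold the grease coupler on the slanted nipple

### The job

First switch the isolator off by throwing its toggle right over to its other side. Then lift the grease coupler out of its cup, press it squarely onto the bearing block's slanted grease nipple until it snaps over the head, and push on so that the nipple sinks most of the way in against its spring. Finish while still gripping the coupler and holding the nipple pushed in; leave the loose bearing and tin where they lie.

Things in the scene. Friction and masses are not known exactly. Their poses are not given: they have to be found in the camera images.
- isolator: Isolator, fixed to the bench (its place differs each time): grey housing 90x66x44 mm on a dark foot plate 120x76x6 mm, top surface about 50 mm above the bench, one tall toggle on top. Origin: centre of the underside. The toggle swings in the body's x-z plane about an axis along y through the point 46 mm above the origin.
- toggle (a joint): Toggle angle, rad: 0 = on (leaning 0.5 rad to the isolator's -x side, roughly towards the robot), 1.0 = off (leaning 0.5 rad to its +x side). It tips over centre at 0.5 under its own weight and stays at either end; it takes less than 2 N at the tip.
- toggle_tip (a point): Middle of the toggle's top end, 69 mm from its hinge axis. The black grip below it is 34 mm long, 30 mm wide across the swing (along y) and 16 mm thick.
- nipple_block: Bearing block, fixed to the bench, place differs: dark steel foot 110x90x12 mm, body 74x70 mm with a horizontal barrel (48 mm diameter) along its y, top about 50 mm above the bench. Origin: centre of the underside. A round boss of 15 mm radius leans out, 0.49 rad (28 degrees) from vertical, to the block's -x side (roughly to the robot's right, -y); the nipple stands in its end.
- nipple_head (a point): Centre of the nipple's ball head (16 mm diameter, on a neck of 10 mm diameter), at rest about 92 mm above the bench. Its z axis is the nipple's own axis, pointing outwards (up and to the block's -x side). A flange of 18 mm diameter sits 20 mm below the head centre, and the boss ends 30 mm below it.
- nipple (a joint): How far the nipple is pushed in along its axis, m: 0 = out, 0.008 = fully in (stop). Its spring pushes back with 9 N at the start of the travel, rising to 13 N fully in.
- cup: Cup, fixed to the bench (its place differs each time): aluminium ring 51 mm outside and 43 mm inside diameter, rim 30 mm above the bench, on a plate 80x80x6 mm. Origin: centre of the underside. The coupler stands in it, mouth down, on a floor 8 mm above the bench.
- coupler: Grease coupler, loose, 90 mm long, 0.24 kg, upright in the cup: round steel sleeve of 30 mm diameter from 6 to 76 mm above the mouth, bell mouth 36 mm across, thin plug on top. Origin: centre of the mouth; z runs from mouth to plug. The mouth (26 mm) narrows to a 20 mm bore 26 mm deep; four sprung balls 10 mm inside snap over the nipple's head, at roughly 5 to 12 N.
- coupler_seat (a point): Point on the coupler's axis 18 mm inside the mouth: where the nipple's head centre comes when the coupler is snapped fully home (the head touches the end of the bore).
- bearing: Loose ball bearing, a bystander, the larger of the two on the bench, 44 mm diameter, 13 mm high; origin under its centre.
- tin: Loose round tin, a bystander, 57 mm diameter, 22 mm high; origin under its centre.
Not all that is in view belongs to the job. Leave any red look-alike of the coupler alone.

How it is judged:
By the outcome, as a careful person would: the job done as asked, in the order asked, and still so for the second after the job is handed in, while the arm keeps its last pose, push and grip.
It also fails if it takes over 48 s, if anything falls off the work surface, if the arm or the gripper's body presses on something with over 40 N, if the wrist force passes 120 N, or if a joint passes its speed limit or range.

### The arm

A 6-joint arm with a two-finger parallel gripper is mounted at the origin on a cart in front of the work surface, level with it; the furniture and walls round the work are solid. World frame = base frame: x ahead of the robot, y to its left, z up, the work surface at z = 0. Lengths are in m, angles in rad, forces in N, time in s.
With the tool pointing down it reaches from about 0.25 to 0.775 m from the base axis. Payload 4 kg.
Tool frame: the origin (TCP) lies at the centre of the arm's flange, where the gripper is bolted on; the fingertips stand 199 mm ahead of it and the grasp point (between the pads) lies 180 mm ahead of it (robot.tcp_to_tips is the z of the fingertips in the tool frame, in m); z points along the fingers, y is the line along which they close (so a half turn about z gives the same grasp; the last joint's range is limited). The gripper opens to 94 mm and grips with 3 to 60 N. Pads are 16 mm wide; open, the fingers measure 119 mm over their backs; the gripper's body (75 mm by 177 mm) begins 78 mm behind the grasp point.
Start: joints at [-1.344, 0.087, 1.371, -0, 1.684, -0.103], TCP at [0.178, -0.52, 0.405] pointing down, gripper open.
Joint ranges: [-3.1, 3.1], [-0.76, 2.03], [0.27, 2.55], [-1.08, 4.22], [0.17, 2.65], [-2.57, 2.57]. Speed limits (rad/s): [2.79, 2.79, 3.14, 3.14, 3.14, 3.14].

### API

Orientations are given as [roll, pitch, yaw] about the fixed x, y, z axes, in that order (R = Rz(yaw) Ry(pitch) Rx(roll)).
In Python, from bench import robot gives the robot as it stands.
- The arm moves only by the tool play_rows, never from a script. Its arguments are lists of equal length, an entry for each row: "translation": the shift along the tool's x, y, z scaled (see below), a list of three; "twist": the turn, a rotation vector about the tool's x, y, z scaled (see below), a list of three; "gripper": the opening, from -1 (shut) to 1 (fully open). A call has 1 to 8 rows; each row shifts and turns the commanded pose from where the row before left it, along the tool's axes as they then stand; what a row does not reach is not made up. The controller multiplies each number of a shift by 0.04 m and each number of a turn by 0.1 rad. A row lasts 1/10 s, in which the tool goes at most 50 mm and 8.59 degrees, less where a joint would pass 70% of its speed; a pose out of reach is approached as far as the arm can. A call with a number of a shift or a turn outside -1 to 1 is refused whole. A call with a gripper value outside its range is refused whole. The fingers move at their own pace and stop on an object; the grip force is fixed at half the most. Time passes only in rows, so rows that do not move let the fingers close. It gives the time, the measured TCP pose, the force, the opening and the grip force at its end, in the units of the state.
- robot.get_obs(): the state, without advancing time (a new reading comes with each control period).
- robot.snapshot(name): name is "scene" or "top" or "wrist"; returns the picture (420x560x3 uint8, red, green, blue); there is no depth.
- robot.camera_model(name): a dict with "camera_matrix" (3x3 intrinsics, pixels), "k1" (the pictures are not rectified: a ray, as slopes to the right and down, at radius r is drawn at 1 + k1 r^2 times it, then the intrinsics apply), "rvec" (rotation vector, rad) and "tvec" (3), from world to camera coordinates, as OpenCV has them. Camera axes: x right, y down, z forward; pixel columns grow to the right and rows downward; lengths in m; the calibration is good to about 2 mm. A picture is of the moment at which its call begins: read the wrist's pose just before it. camera_model takes no time and is no camera call; for the wrist camera it gives the pose at the moment of the call.
- robot.close_job(): hands the job in; it is judged then, once.
Trained networks look in the newest picture that a camera, given by its name, has taken for a name from the list of things; names that differ only in an ending like _2 or _b are one class to them, and where a whole thing is asked for, a point or a joint stands for the part that bears it (a point fixed in the world has none). Each returns a list of dicts, best first, with "score" (0 to 1); they miss things now and then, are a little off and sometimes report something else, mostly with a low value. They report only what shows in the picture. A call takes as long as a camera call. They do not tell look-alikes from the thing itself.
- robot.recognise(name, camera): "centre" ([x, y, z] in m, in world coordinates, good to about 4 mm: the middle of the surface that is visible of it).
- robot.spot_point(name, camera): "centre" ([x, y, z] in m, in world coordinates, good to about 4 mm: a listed point, or the origin of a listed thing).
The state is a dict: "time": time; "joint_positions": joint angles; "qvel": joint speeds; "joint_torque": joint torques, N m; "tool_pos": TCP position; "ee_rot": TCP orientation; "wrist_force": force on the tool from outside, world axes, zero at the start; "wrist_torque": the same for the moment, N m; "width": finger opening in m; "finger_force": force on a finger pad.
Only numpy, scipy, OpenCV 4.12 (cv2) and the standard library are available. Lean on these libraries where they do the work, as an engineer would, in place of code of your own. Each camera call takes 0.05 s, during which the arm holds its last target. There are 200 camera calls.

## Working session

There is one attempt and no reset: what is moved stays moved. The work goes in short steps, Python scripts to look and compute and a tool call to move; the robot and the scene stay as the last step left them, time stands still between calls to the robot, and variables do not carry over. Pictures are saved under pics/ and viewed, at most 10 in all, crops included, and the job is handed in when it is done.

Besides the shell and the picture viewer there is one more tool, called after "Emit:" as name(argument=value, ...) on one line, values as JSON. play_rows: Moves the arm, as the interface text tells. Its arguments: {"type":"object","properties":{"translation":{"type":"array","items":{"type":"array","items":{"type":"number","minimum":-1,"maximum":1}}},"twist":{"type":"array","items":{"type":"array","items":{"type":"number","minimum":-1,"maximum":1}}},"gripper":{"type":"array","items":{"type":"number"}}},"required":["translation","twist","gripper"]}

```bash
mkdir -p pics; ls
python3 - <<'E'
from bench import robot
import cv2,numpy as np
o=robot.get_obs();print({k:np.round(v,3).tolist() for k,v in o.items()})
for c in ["scene","top"]:
    im=robot.snapshot(c);cv2.imwrite(f"pics/{c}0.png",im[:,:,::-1])
    for n in ["isolator","toggle_tip","nipple_block","nipple_head","cup","coupler","coupler_seat","bearing","tin"]:
        f=robot.spot_point(n,c)
        print(c,n,[(np.round(d["centre"],3).tolist(),round(d["score"],2)) for d in f[:3]])
    m=robot.camera_model(c);print(m)
print(robot.get_obs()["time"])
E
```

```text
pics
{'time': 0.0, 'joint_positions': [-1.344, 0.088, 1.372, -0.0, 1.684, -0.103], 'qvel': [0.0, -0.002, 0.001, -0.002, 0.002, 0.0], 'joint_torque': [-0.0, -34.018, -30.242, 0.072, 0.033, -0.0], 'tool_pos': [0.178, -0.52, 0.404], 'ee_rot': [-3.139, -0.0, 0.33], 'wrist_force': [-0.458, -0.216, 0.174], 'wrist_torque': [0.002, 0.0, 0.001], 'finger_force': 0.0, 'width': 0.094}
scene isolator [([0.499, -0.333, 0.004], 0.67)]
scene toggle_tip [([0.493, 0.215, 0.002], 0.52), ([0.464, -0.33, 0.104], 0.47)]
scene nipple_block [([0.545, -0.028, 0.096], 0.27)]
scene nipple_head []
scene cup [([0.494, 0.216, 0.004], 0.6)]
scene coupler [([0.49, 0.215, 0.008], 0.82), ([0.377, 0.349, -0.0], 0.71), ([0.665, -0.381, -0.003], 0.48)]
scene coupler_seat [([0.492, 0.22, 0.028], 0.81), ([0.378, 0.351, 0.014], 0.74)]
scene bearing [([0.618, 0.255, -0.001], 0.56)]
scene tin [([0.665, -0.377, -0.004], 0.63)]
{'camera_matrix': array([[459.8139507 ,   0.        , 275.31673988],
       [  0.        , 459.8139507 , 208.21236428],
       [  0.        ,   0.        ,   1.        ]]), 'k1': -0.018069404835282903, 
[... 227 characters left out ...]
 -0.043, -0.001], 0.71)]
top nipple_head [([0.547, -0.028, 0.09], 0.39)]
top cup [([0.492, 0.218, 0.002], 0.73)]
top coupler [([0.373, 0.351, 0.001], 0.77), ([0.516, -0.044, -0.004], 0.65), ([0.493, 0.216, 0.009], 0.5)]
top coupler_seat [([0.377, 0.355, 0.02], 0.81), ([0.493, 0.218, 0.025], 0.57)]
top bearing [([0.616, 0.252, -0.002], 0.72)]
top tin [([0.67, -0.376, 0.003], 0.91)]
{'camera_matrix': array([[397.21413809,   0.        , 280.62690413],
       [  0.        , 397.21413809, 214.36330694],
       [  0.        ,   0.        ,   1.        ]]), 'k1': -0.09805868227765767, 'rvec': array([ 2.196544  , -2.19164645,  0.10687498]), 'tvec': array([-0.04578811,  0.51703042,  1.04980176])}
1.0
```

View pics/scene0.png

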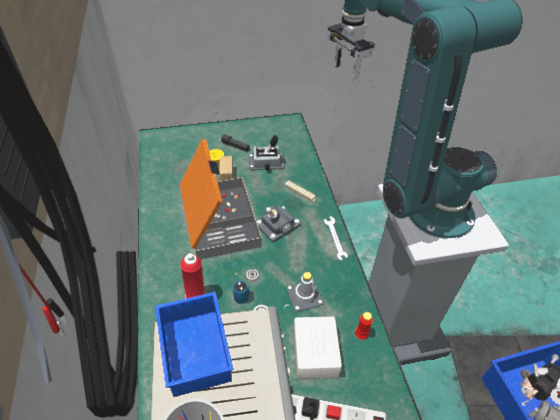

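View pics/top0.png

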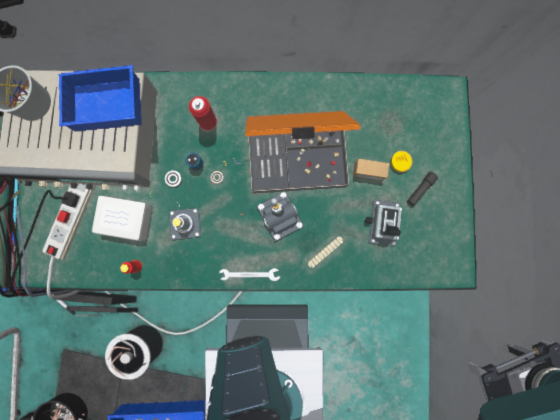

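```bash
cat > h.py <<'E'
from bench import robot
import cv2,numpy as np
from scipy.spatial.transform import Rotation as R
from scipy.optimize import least_squares
def proj(m,P):
    K=m["camera_matrix"];d=np.array([m["k1"],0,0,0.])
    return cv2.projectPoints(np.atleast_2d(np.float64(P)),m["rvec"],m["tvec"],K,d)[0][:,0]
def ray(m,uv):
    u=cv2.undistortPoints(np.float64([[uv]]),m["camera_matrix"],np.array([m["k1"],0,0,0.]))[0,0]
    Rm=cv2.Rodrigues(m["rvec"])[0]
    d=Rm.T@[u[0],u[1],1];return -Rm.T@m["tvec"],d/np.linalg.norm(d)
def tri(rs):
    A=sum(np.eye(3)-np.outer(d,d) for o,d in rs);b=sum((np.eye(3)-np.outer(d,d))@o for o,d in rs)
    return np.linalg.solve(A,b)
E
python3 - <<'E'
from h import *
s=cv2.imread("pics/scene0.png");t=cv2.imread("pics/top0.png")
def crop(im,c,r,k): x,y=c;return cv2.resize(im[y-r:y+r,x-r:x+r],(k,k),interpolation=cv2.INTER_CUBIC)
a=np.hstack([crop(s,(275,222),30,260),crop(s,(307,290),30,260),crop(s,(268,152),30,260)])
b=np.hstack([crop(t,(279,215),30,260),crop(t,(182,222),30,260),crop(t,(386,222),30,260)])
cv2.imwrite("pics/crop1.png",np.vstack([a,b]))
E
```

```text
(no output)
```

View pics/crop1.png

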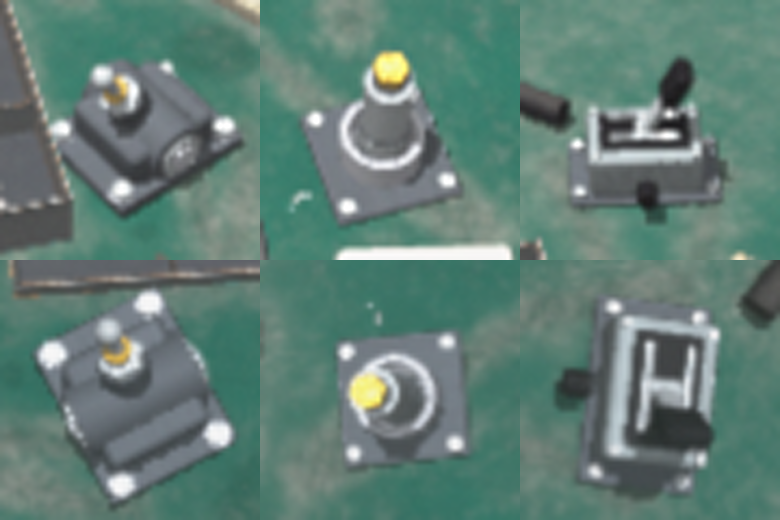

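Run:
```python
from h import *
s=robot.camera_model("scene");t=robot.camera_model("top")
for n,m in(("s",s),("t",t)):
    print(n,"cam",np.round(ray(m,(280,210)),2).tolist())
def pl(n,a,b):
    P=tri([ray(s,a),ray(t,b)]);e=np.linalg.norm(proj(s,P)[0]-a)+np.linalg.norm(proj(t,P)[0]-b)
    print(n,np.round(P,3),round(e,1))
pl("head",(268.1,209.3),(273.9,201.2))
pl("bossbase",(273,214.5),(277,207))
pl("toggle",(275.9,138.5+0),(385.,221))
for n,a in (("lidtop+y",(180,185)),("lidtop-y",(205,140)),("hinge+y",(192,250)),("hinge-y",(220,205))):
    for b in ((246,135),(248,119),(355,113),(360,128)): pl(n+str(b),a,b)
```

```text
s cam [[0.71, 0.85, 1.06], [-0.15, -0.66, -0.74]]
t cam [[0.44, -0.02, 1.09], [0.09, -0.02, -1.0]]
head [ 0.546 -0.026  0.091] 0.6
bossbase [ 0.532 -0.034  0.058] 1.1
toggle [ 0.483 -0.292  0.133] 8.0
lidtop+y(246, 135) [0.724 0.027 0.257] 47.4
lidtop+y(248, 119) [0.741 0.024 0.26 ] 32.3
lidtop+y(355, 113) [ 0.798 -0.251  0.019] 2.3
lidtop+y(360, 128) [ 0.784 -0.278 -0.017] 9.6
lidtop-y(246, 135) [0.668 0.019 0.388] 34.9
lidtop-y(248, 119) [0.682 0.018 0.391] 20.7
lidtop-y(355, 113) [ 0.711 -0.198  0.238] 12.4
lidtop-y(360, 128) [ 0.699 -0.22   0.213] 1.0
hinge+y(246, 135) [0.754 0.045 0.033] 16.4
hinge+y(248, 119) [0.774 0.044 0.044] 0.7
hinge+y(355, 113) [ 0.854 -0.293 -0.323] 36.1
hinge+y(360, 128) [ 0.842 -0.342 -0.406] 23.3
hinge-y(246, 135) [0.684 0.038 0.204] 0.1
hinge-y(248, 119) [0.7   0.039 0.215] 14.9
hinge-y(355, 113) [ 0.738 -0.219 -0.007] 50.7
hinge-y(360, 128) [ 0.725 -0.255 -0.06 ] 38.3
```

Emit:
play_rows(translation=[[0.98, -0.43, 0.16], [0.98, -0.43, 0.16], [0.98, -0.43, 0.16], [0.98, -0.43, 0.16], [0.98, -0.43, 0.16], [0.98, -0.43, 0.16], [0.98, -0.43, 0.16], [0, 0, 0]], twist=[[0, 0, 0], [0, 0, 0], [0, 0, 0], [0, 0, 0], [0, 0, 0], [0, 0, 0], [0, 0, 0.9], [0, 0, 0.9]], gripper=[-1, -1, -1, -1, -1, -1, -1, -1])

```text
time: 1.8
tool_pos: [0.4014, -0.3141, 0.3589]
ee_rot: [-3.139, -0.001, 0.153]
wrist_force: [0.4, 0.5, 0.5]
width: 0.0333
finger_force: 0.0
```

Emit:
play_rows(translation=[[0, 0, 0], [0, 0, 0], [0, 0, 0], [0, 0, 0]], twist=[[0, 0, 0.9], [0, 0, 0.9], [0, 0, 0.9], [0, 0, 0]], gripper=[-1, -1, -1, -1])

```text
time: 2.2
tool_pos: [0.3988, -0.3175, 0.3599]
ee_rot: [3.141, -0.0, -0.12]
wrist_force: [0.1, 0.0, 0.5]
width: 0.0023
finger_force: 0.0
```

```bash
cat >> h.py <<'E'
def pose():
    o=robot.get_obs();return np.array(o["tool_pos"]),R.from_euler("xyz",o["ee_rot"])
def plan(p1,r1,n,start=None):
    """n equal rows from pose to target, straight line, in the units of play_rows"""
    p,r=start or pose();rv=(r.inv()*r1).as_rotvec()/n;dp=(np.array(p1)-p)/n;T=[]
    for i in range(n):
        T.append(np.round((r*R.from_rotvec(rv*i)).inv().apply(dp)/0.04,2).tolist())
    print("T",T,"W",np.round(rv/0.1,2).tolist(),"mm/row",np.round(1000*np.linalg.norm(dp)))
def find(names,cam,f="spot_point"):
    for n in names: print(cam,n,[(np.round(d["centre"],4).tolist(),round(d["score"],2)) for d in getattr(robot,f)(n,cam)[:3]])
E
python3 - <<'E'
from h import *
p,r=pose();print(p,r.as_euler("xyz"),robot.get_obs()["joint_positions"])
im=robot.snapshot("wrist");cv2.imwrite("pics/w1.png",im[:,:,::-1])
find(["isolator","toggle_tip"],"wrist")
E
```

```text
[ 0.39879896 -0.31749052  0.35992263] [ 3.14145038e+00 -5.92740162e-05 -1.19789117e-01] [-7.83611178e-01  1.06383721e-02  1.53922611e+00 -7.55587877e-05
  1.59159383e+00  9.06972694e-01]
wrist isolator [([0.4945, -0.3321, -0.0034], 0.79)]
wrist toggle_tip [([0.4624, -0.3262, 0.1054], 0.64)]
```

View pics/w1.png

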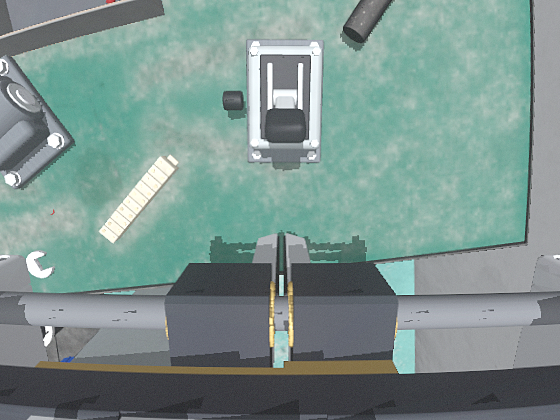

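Emit:
play_rows(translation=[[0, 0, 0.8], [0, 0, 0.8], [0, 0, 0.45], [0.4, 0, 0], [0.5, 0, 0], [0.4, 0, 0], [0.3, 0, 0], [0.3, 0, 0]], twist=[[0, 0, 0], [0, 0, 0], [0, 0, 0], [0, 0, 0], [0, 0, 0], [0, 0, 0], [0, 0, 0], [0, 0, 0]], gripper=[-1, -1, -1, -1, -1, -1, -1, -1])

```text
time: 3.15
tool_pos: [0.4748, -0.3269, 0.2779]
ee_rot: [3.142, 0.0, -0.12]
wrist_force: [-1.0, -0.6, 0.5]
width: 0.0003
finger_force: 0.1
```

Emit:
play_rows(translation=[[0.3, 0, 0], [0.3, 0, 0], [0.2, 0, 0], [0, 0, 0], [-0.5, 0, 0], [-0.9, 0, 0], [-0.2, 0, -0.9], [0, 0, -0.9]], twist=[[0, 0, 0], [0, 0, 0], [0, 0, 0], [0, 0, 0], [0, 0, 0], [0, 0, 0], [0, 0, 0], [0, 0, 0]], gripper=[-1, -1, -1, -1, -1, -1, -1, -1])

```text
time: 3.95
tool_pos: [0.4407, -0.3221, 0.3478]
ee_rot: [-3.138, 0.006, -0.121]
wrist_force: [1.0, -0.5, 0.5]
width: 0.0005
finger_force: 0.0
```

Run:
```python
from h import *
for c in ["wrist","top"]:
    im=robot.snapshot(c);cv2.imwrite(f"pics/t_{c}.png",im[:,:,::-1])
    find(["toggle_tip"],c)
p,r=pose()
# above the coupler: offset for a wrist view; yaw options
for yaw in (-0.12,0.4,0.8,1.2): plan([0.42,0.20,0.36],R.from_euler("xyz",[np.pi,0,yaw]),14)
```

```text
wrist toggle_tip [([0.5271, -0.3362, 0.1057], 0.55)]
top toggle_tip [([0.5309, -0.3347, 0.1032], 0.64)]
T [[-0.15, -0.92, -0.02], [-0.15, -0.92, -0.02], [-0.15, -0.92, -0.02], [-0.15, -0.92, -0.02], [-0.15, -0.92, -0.02], [-0.15, -0.92, -0.02], [-0.15, -0.92, -0.02], [-0.15, -0.92, -0.02], [-0.15, -0.92, -0.02], [-0.15, -0.92, -0.02], [-0.15, -0.92, -0.02], [-0.15, -0.92, -0.02], [-0.15, -0.92, -0.02], [-0.15, -0.92, -0.02]] W [0.0, -0.0, -0.0] mm/row 37.0
T [[-0.15, -0.92, -0.02], [-0.12, -0.93, -0.02], [-0.08, -0.93, -0.02], [-0.05, -0.93, -0.02], [-0.01, -0.93, -0.02], [0.02, -0.93, -0.02], [0.06, -0.93, -0.02], [0.09, -0.93, -0.02], [0.12, -0.93, -0.02], [0.16, -0.92, -0.02], [0.19, -0.91, -0.02], [0.23, -0.91, -0.02], [0.26, -0.9, -0.02], [0.29, -0.89, -0.02]] W [0.0, -0.0, -0.37] mm/row 37.0
T [[-0.15, -0.92, -0.02], [-0.09, -0.93, -0.02], [-0.03, -0.93, -0.02], [0.03, -0.93, -0.02], [0.09, -0.93, -0.02], [0.15, -0.92, -0.02], [0.21, -0.91, -0.02], [0.27, -0.89, -0.02], [0.33, -0.87, -0.02], [0.39, -0.85, -0.02], [0.44, -0.82, -0.02], [0.5, -0.79, -0.02], [0.55, -0.76, -0.02], [0.6, -0.72, -0.02]] W [0.0, -0.0, -0.66] mm/row 37.0
T [[-0.15, -0.92, -0.02], [-0.06, -0.93, -0.02], [0.02, -0.93, -0.02], [0.11, -0.93, -0.02], [0.2, -0.91, -0.02], [0.28, -0.89, -0.02], [0.37, -0.86, -0.02], [0.45, -0.82, -0.02], [0.52, -0.78, -0.02], [0.59, -0.72, -0.02], [0.66, -0.67, -0.02], [0.72, -0.6, -0.02], [0.77, -0.53, -0.02], [0.82, -0.46, -0.02]] W [0.0, -0.0, -0.94] mm/row 37.0
```

Emit:
play_rows(translation=[[-0.2, -0.95, -0.2], [-0.2, -0.95, -0.2], [-0.2, -0.95, -0.2], [-0.2, -0.95, -0.2], [-0.2, -0.95, -0.2], [-0.2, -0.95, -0.2], [-0.2, -0.95, -0.2], [0, 0, 0]], twist=[[0, 0, 0], [0, 0, 0], [0, 0, 0], [0, 0, 0], [0, 0, 0], [0, 0, 0], [0, 0, 0], [0, 0, 0]], gripper=[1, 1, 1, 1, 1, 1, 1, 1])

```text
time: 4.95
tool_pos: [0.4186, -0.0487, 0.4059]
ee_rot: [-3.14, -0.0, -0.114]
wrist_force: [0.5, -0.7, -0.1]
width: 0.0616
finger_force: 0.0
```

Emit:
play_rows(translation=[[0, 0, 0], [0, 0, 0]], twist=[[0, 0, 0], [0, 0, 0]], gripper=[1, 1])

```text
time: 5.15
tool_pos: [0.4189, -0.0527, 0.4046]
ee_rot: [3.141, 0.002, -0.121]
wrist_force: [0.7, -0.3, 0.0]
width: 0.0767
finger_force: 0.0
```

Run:
```python
from h import *
import pickle
p,r=pose();print(p,r.as_euler("xyz"))
im=robot.snapshot("wrist");m=robot.camera_model("wrist");cv2.imwrite("pics/n1.png",im[:,:,::-1]);pickle.dump(m,open("n1.pkl","wb"))
find(["nipple_head","nipple_block"],"wrist")
plan([0.42,0.20,0.36],R.from_euler("xyz",[np.pi,0,0.3]),7)
```

```text
[ 0.41894771 -0.05272737  0.4045798 ] [ 3.14122696e+00  2.34402827e-03 -1.20973732e-01]
wrist nipple_head [([0.5486, -0.0282, 0.0889], 0.87)]
wrist nipple_block [([0.5136, -0.0441, 0.0], 0.9)]
T [[-0.11, -0.9, 0.16], [-0.05, -0.9, 0.16], [0.0, -0.9, 0.16], [0.06, -0.9, 0.16], [0.11, -0.9, 0.16], [0.17, -0.89, 0.16], [0.22, -0.88, 0.16]] W [-0.0, 0.0, -0.6] mm/row 37.0
```

View pics/n1.png

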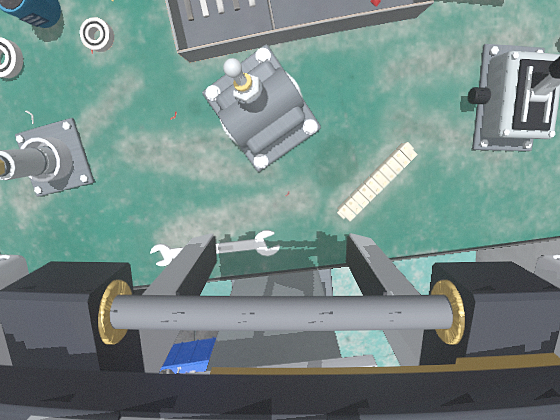

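Run:
```python
from h import *
import pickle
m=pickle.load(open("n1.pkl","rb"))
def atz(m,uv,z): o,d=ray(m,uv);return o+d*(z-o[2])/d[2]
B=np.array([atz(m,b,0.016) for b in [(264,54),(212,93),(260,162),(311,126)]])
print(B.round(4),B.mean(0).round(4))
x=(B[2]+B[3]-B[0]-B[1])[:2];y=(B[1]+B[2]-B[0]-B[3])[:2]
print("yaw from x",np.arctan2(x[1],x[0]),"y",np.arctan2(-y[0],y[1]),np.linalg.norm(x)/2,np.linalg.norm(y)/2)
s=robot.camera_model("scene");t=robot.camera_model("top")
P=tri([ray(s,(268.1,209.3)),ray(t,(273.9,201.2)),ray(m,(233,67))]);print(P)
for k in(s,t,m):print(proj(k,P),proj(k,[0.548,-.028,.09]))
print("at .0915",atz(m,(233,67),.0915))
c=np.array([.515,-.044]);x/=np.linalg.norm(x);
print("lean component along -x:",-(P[:2]-c)@x,"lateral",(P[:2]-c)@[-x[1],x[0]])
```

```text
[[ 0.5706 -0.0533  0.016 ]
 [ 0.5377  0.009   0.016 ]
 [ 0.4558 -0.0335  0.016 ]
 [ 0.4888 -0.0956  0.016 ]] [ 0.5132 -0.0434  0.016 ]
yaw from x -2.663725176076877 y 0.4870456405451747 0.09219450581481238 0.07040727374562157
[ 0.54576348 -0.02650106  0.090589  ]
[[268.34499262 209.35108307]] [[267.48426455 209.21602697]]
[[274.08612017 200.91581537]] [[274.68144605 200.0614692 ]]
[[232.74055845  67.08096566]] [[234.16770643  64.30977255]]
at .0915 [ 0.54560721 -0.02684022  0.0915    ]
lean component along -x: 0.03536481255420094 lateral -0.0013909580665377175
```

Emit:
play_rows(translation=[[-0.11, -0.9, 0.16], [-0.05, -0.9, 0.16], [0.0, -0.9, 0.16], [0.06, -0.9, 0.16], [0.11, -0.9, 0.16], [0.17, -0.89, 0.16], [0.22, -0.88, 0.16], [0, 0, 0]], twist=[[0, 0, -0.6], [0, 0, -0.6], [0, 0, -0.6], [0, 0, -0.6], [0, 0, -0.6], [0, 0, -0.6], [0, 0, -0.6], [0, 0, 0]], gripper=[1, 1, 1, 1, 1, 1, 1, 1])

```text
time: 6.1
tool_pos: [0.4196, 0.2033, 0.3593]
ee_rot: [-3.14, 0.003, 0.304]
wrist_force: [1.0, -0.5, 0.1]
width: 0.0939
finger_force: 0.0
```

Emit:
play_rows(translation=[[0, 0, 0], [0, 0, 0]], twist=[[0, 0, 0], [0, 0, 0]], gripper=[1, 1])

```text
time: 6.3
tool_pos: [0.4201, 0.2, 0.3611]
ee_rot: [3.141, 0.0, 0.298]
wrist_force: [-0.8, 0.2, -0.1]
width: 0.0943
finger_force: 0.0
```

Run:
```python
from h import *
import pickle
p,r=pose();print(p,r.as_euler("xyz"),robot.get_obs()["joint_positions"])
im=robot.snapshot("wrist");m=robot.camera_model("wrist");cv2.imwrite("pics/c1.png",im[:,:,::-1]);pickle.dump(m,open("c1.pkl","wb"))
find(["cup","coupler","coupler_seat","nipple_head"],"wrist")
```

```text
[0.42011014 0.2000267  0.36107397] [3.14088562e+00 1.84952948e-04 2.97587177e-01] [ 3.22655291e-01 -9.01715514e-02  1.63416014e+00 -7.02435551e-04
  1.59780667e+00  1.59584548e+00]
wrist cup [([0.4902, 0.2165, 0.0073], 0.23)]
wrist coupler [([0.3766, 0.3525, 0.0014], 0.76), ([0.4916, 0.2171, 0.0076], 0.69)]
wrist coupler_seat [([0.3793, 0.3531, 0.0171], 0.96), ([0.4905, 0.2232, 0.0277], 0.63)]
wrist nipple_head []
```

View pics/c1.png

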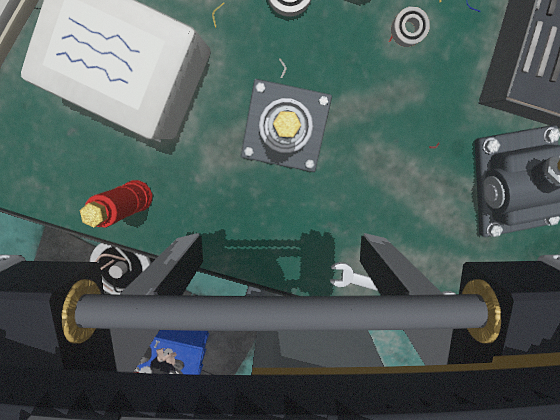

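Run:
```python
from h import *
import pickle
m=pickle.load(open("c1.pkl","rb"))
def atz(m,uv,z): o,d=ray(m,uv);return o+d*(z-o[2])/d[2]
B=np.array([atz(m,b,0.009) for b in [(262,87),(323,101),(310,164),(248,151)]]);print(B.mean(0))
print("plug",atz(m,(287,124),.098)," ring",atz(m,(285.5,124),.03))
t=robot.camera_model("top");s=robot.camera_model("scene")
plugt=(152+369/260*60-1+0,192+(392-260)/260*60);plugs=(277+392/260*60-60,260+70/260*60)
print(plugt,plugs,tri([ray(t,plugt),ray(s,plugs),ray(m,(287,124))]),proj(t,[.49,.217,.098]),proj(s,[.49,.217,.098]))
for h in(.36,.245):plan([.491,.217,h],R.from_euler("xyz",[np.pi,0,0.3]),3)
```

```text
[0.49240767 0.21686622 0.009     ]
plug [0.4914697  0.21704204 0.098     ]  ring [0.49367201 0.21785144 0.03      ]
(236.15384615384616, 222.46153846153845) (307.46153846153845, 276.15384615384613) [ 0.48637329  0.1470843  -0.02554064] [[176.44194812 222.55045705]] [[307.7014916 274.1674451]]
T [[0.61, 0.04, 0.01], [0.61, 0.04, 0.01], [0.61, 0.04, 0.01]] W [0.0, -0.0, -0.01] mm/row 24.0
T [[0.61, 0.04, 0.97], [0.61, 0.04, 0.97], [0.61, 0.04, 0.97]] W [0.0, -0.0, -0.01] mm/row 46.0
```

Emit:
play_rows(translation=[[0.6, 0.04, 0], [0.6, 0.04, 0], [0.6, 0.04, 0.2], [0, 0, 0.8], [0, 0, 0.8], [0, 0, 0.7], [0, 0, 0.4], [0, 0, 0]], twist=[[0, 0, 0], [0, 0, 0], [0, 0, 0], [0, 0, 0], [0, 0, 0], [0, 0, 0], [0, 0, 0], [0, 0, 0]], gripper=[1, 1, 1, 1, 1, 1, 1, -1])

```text
time: 7.35
tool_pos: [0.4889, 0.217, 0.2419]
ee_rot: [3.141, 0.007, 0.299]
wrist_force: [0.1, -0.6, -0.4]
width: 0.0888
finger_force: 0.0
```

Emit:
play_rows(translation=[[0, 0, 0], [0, 0, 0], [0, 0, 0], [0, 0, 0], [0, 0, 0], [0, 0, 0], [0, 0, 0], [0, 0, 0]], twist=[[0, 0, 0], [0, 0, 0], [0, 0, 0], [0, 0, 0], [0, 0, 0], [0, 0, 0], [0, 0, 0], [0, 0, 0]], gripper=[-1, -1, -1, -1, -1, -1, -1, -1])

```text
time: 8.15
tool_pos: [0.4899, 0.2178, 0.2451]
ee_rot: [3.142, 0.0, 0.3]
wrist_force: [-0.1, 0.2, -0.5]
width: 0.0299
finger_force: 30.0
```

Emit:
play_rows(translation=[[0, 0, 0], [0, 0, 0], [0, 0, 0]], twist=[[0, 0, 0], [0, 0, 0], [0, 0, 0]], gripper=[-1, -1, -1])

```text
time: 8.45
tool_pos: [0.4899, 0.2178, 0.2451]
ee_rot: [3.142, 0.0, 0.3]
wrist_force: [-1.1, -0.6, 0.9]
width: 0.0295
finger_force: 30.0
```

Emit:
play_rows(translation=[[0, 0, -0.3], [0, 0, -0.6], [0, 0, -0.8], [0, 0, -0.8], [0, 0, -0.8], [0, 0, -0.6], [0, 0, 0]], twist=[[0, 0, 0], [0, 0, 0], [0, 0, 0], [0, 0, 0], [0, 0, 0], [0, 0, 0], [0, 0, 0]], gripper=[-1, -1, -1, -1, -1, -1, -1])

```text
time: 9.15
tool_pos: [0.4902, 0.2179, 0.4059]
ee_rot: [-3.142, -0.009, 0.3]
wrist_force: [-0.3, -0.7, -2.2]
width: 0.0291
finger_force: 30.0
```

```bash
cat >> h.py <<'E'
a,b=0.49,0.48
U=np.array([np.sin(a)*np.cos(b),np.sin(a)*np.sin(b),np.cos(a)])
HEAD=np.array([.546,-.0265,.0912])
def target_rot():
    y=-(np.array([0,1,0])-U[1]*U);y/=np.linalg.norm(y);z=-U;x=np.cross(y,z)
    return R.from_matrix(np.stack([x,y,z],1))
E
python3 - <<'E'
from h import *
p,r=pose();o=robot.get_obs();print(p,r.as_euler("xyz"),o["width"],o["wrist_force"])
im=robot.snapshot("wrist");m=robot.camera_model("wrist")
ax=[p+r.apply([0,0,.18+d]) for d in (-.033,0.057)]
print("plug,mouth px",proj(m,ax))
cv2.imwrite("pics/g1.png",im[:,:,::-1])
T=target_rot();print(T.as_euler("xyz"))
plan(HEAD+U*(.2191+.05),T,10)
E
```

```text
[0.49017534 0.21791806 0.40588276] [-3.1415427  -0.00862247  0.29980284] 0.029129567693381195 [-0.31637003 -0.70012844 -2.21829849]
plug,mouth px [[281.23130431 289.2172614 ]
 [281.10129098 228.5292052 ]]
[2.92251928 0.44190724 0.        ]
T [[0.26, 0.57, 0.19], [0.29, 0.56, 0.18], [0.31, 0.55, 0.18], [0.33, 0.54, 0.17], [0.35, 0.53, 0.16], [0.37, 0.52, 0.15], [0.39, 0.5, 0.14], [0.41, 0.49, 0.13], [0.43, 0.48, 0.12], [0.44, 0.47, 0.1]] W [-0.15, -0.47, 0.25] mm/row 26.0
```

View pics/g1.png

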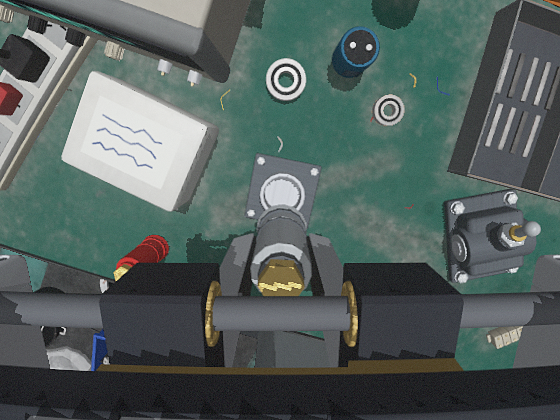

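Run:
```python
from h import *
p,r=pose();m=robot.camera_model("wrist");im=cv2.imread("pics/g1.png")
k=5;x0,y0=221,190
c=cv2.resize(im[y0:y0+115,x0:x0+120],None,fx=k,fy=k,interpolation=cv2.INTER_CUBIC)
th=np.linspace(0,2*np.pi,80)
for dx,col in((0,(0,0,255)),(.003,(255,0,0))):
    for z,rad in((.237,.018),(.237-.076,.015)):
        q=proj(m,[p+r.apply([dx+rad*np.cos(t),rad*np.sin(t),z]) for t in th])
        cv2.polylines(c,[np.int32((q-[x0,y0]+.5)*k)],True,col,1)
cv2.imwrite("pics/g2.png",c)
```

```text
(no output)
```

View pics/g2.png

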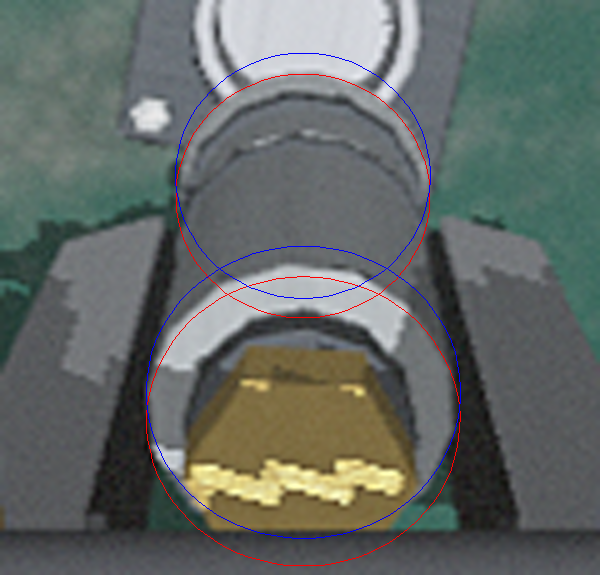

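Emit:
play_rows(translation=[[0.26, 0.57, 0.19], [0.29, 0.56, 0.18], [0.31, 0.55, 0.18], [0.33, 0.54, 0.17], [0.35, 0.53, 0.16], [0.37, 0.52, 0.15], [0.39, 0.5, 0.14], [0.41, 0.49, 0.13]], twist=[[-0.15, -0.47, 0.25], [-0.15, -0.47, 0.25], [-0.15, -0.47, 0.25], [-0.15, -0.47, 0.25], [-0.15, -0.47, 0.25], [-0.15, -0.47, 0.25], [-0.15, -0.47, 0.25], [-0.15, -0.47, 0.25]], gripper=[-1, -1, -1, -1, -1, -1, -1, -1])

```text
time: 10.0
tool_pos: [0.6245, 0.0679, 0.3381]
ee_rot: [2.977, 0.366, 0.066]
wrist_force: [0.6, 0.3, -2.5]
width: 0.0298
finger_force: 30.0
```

Emit:
play_rows(translation=[[0.43, 0.48, 0.12], [0.44, 0.47, 0.1], [0, 0, 0], [0, 0, 0]], twist=[[-0.15, -0.47, 0.25], [-0.15, -0.47, 0.25], [0, 0, 0], [0, 0, 0]], gripper=[-1, -1, -1, -1])

```text
time: 10.4
tool_pos: [0.6576, 0.0311, 0.3235]
ee_rot: [2.92, 0.447, -0.005]
wrist_force: [-0.8, 0.4, -1.7]
width: 0.0295
finger_force: 30.0
```

Run:
```python
from h import *
p,r=pose();o=robot.get_obs();print(p,r.as_euler("xyz"),o["joint_positions"],o["wrist_force"])
T=target_rot();print("mouth",p+r.apply([.001,0,.237]))
im=robot.snapshot("wrist");m=robot.camera_model("wrist")
k=5
px=proj(m,[HEAD,HEAD-U*.02]);print("head px",px, "mouth",proj(m,[p+r.apply([.001,0,.237])]))
find(["nipple_head","coupler_seat"],"wrist")
s=robot.snapshot("scene");find(["nipple_head","coupler_seat"],"scene");sm=robot.camera_model("scene")
seat=p+r.apply([.001,0,.2191])
print("seat",seat,proj(sm,[seat,HEAD]))
t=robot.snapshot("top");find(["nipple_head","coupler_seat"],"top")
c=proj(sm,[HEAD])[0].astype(int);A=cv2.resize(s[c[1]-50:c[1]+25,c[0]-38:c[0]+37,::-1],(390,390),interpolation=cv2.INTER_CUBIC)
B=cv2.resize(im[:290,100:460,::-1],(400,322));B=np.vstack([B,np.zeros((68,400,3),np.uint8)])
cv2.imwrite("pics/a1.png",np.hstack([A,B]));cv2.imwrite("pics/a1w.png",im[:,:,::-1]);print(c)
plan(HEAD+U*(.2191+.02)-T.apply([.001,0,0]),T,3)
```

```text
[0.65763034 0.03111491 0.32352875] [ 2.91999198  0.44707891 -0.00544664] [ 0.0103195   0.51202526  1.03198316 -0.24077213  2.03597579  1.47564626] [-0.76073209  0.43654534 -1.73647024]
mouth [ 0.55829233 -0.02043537  0.11461602]
head px [[281.21856258 218.19292827]
 [281.1825412  212.19369498]] mouth [[281.02274547 226.4775469 ]]
wrist nipple_head []
wrist coupler_seat [([0.5677, -0.0095, 0.1298], 0.69)]
scene nipple_head [([0.5437, -0.0267, 0.0971], 0.43)]
scene coupler_seat [([0.3794, 0.3509, 0.0203], 0.7), ([0.5663, -0.0134, 0.1326], 0.68)]
seat [ 0.56586318 -0.01654229  0.13036201] [[261.94835102 203.2478522 ]
 [268.26460098 209.21837317]]
top nipple_head [([0.5454, -0.0271, 0.0922], 0.41)]
top coupler_seat [([0.5635, -0.0144, 0.1349], 0.61), ([0.5184, -0.0458, 0.0004], 0.61), ([0.3737, 0.3534, 0.0196], 0.53)]
[268 209]
T [[-0.01, 0.0, 0.24], [-0.01, 0.0, 0.24], [-0.01, 0.0, 0.24]] W [0.01, 0.0, -0.02] mm/row 9.0
```

View pics/a1.png

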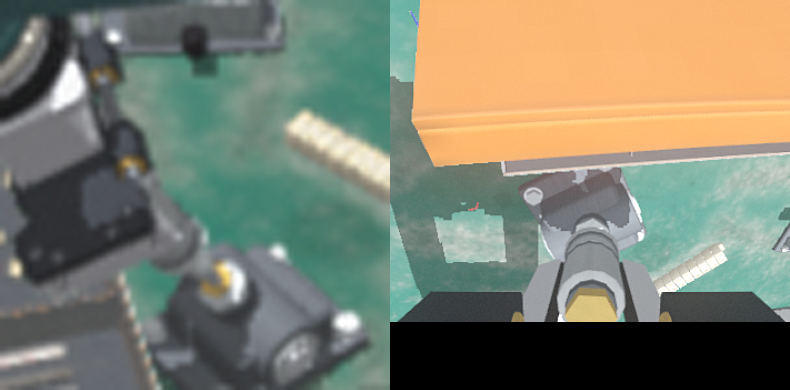

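Emit:
play_rows(translation=[[0, 0, 0.24], [0, 0, 0.24], [0, 0, 0.15], [0, 0, 0]], twist=[[0, 0, 0], [0, 0, 0], [0, 0, 0], [0, 0, 0]], gripper=[-1, -1, -1, -1])

```text
time: 11.25
tool_pos: [0.6464, 0.0255, 0.3026]
ee_rot: [2.919, 0.446, -0.006]
wrist_force: [0.8, 0.2, -3.5]
width: 0.0295
finger_force: 30.0
```

```bash
cat > st.py <<'E'
from h import *
p,r=pose();o=robot.get_obs();S=p+r.apply([.001,0,.2191])
print("t",o["time"],"gap mm",1000*(S-HEAD)@U,"lat",np.round(1000*r.inv().apply(S-HEAD),1),"F axial",np.array(o["wrist_force"])@U,"Ftool",np.round(r.inv().apply(o["wrist_force"]),1),"tilt",np.round((r.inv()*target_rot()).as_rotvec(),3),"w",o["width"])
E
python3 st.py
```

```text
t 11.25 gap mm 20.656088393436885 lat [  0.1   0.4 -20.7] F axial -2.687504970786266 Ftool [ 2.2 -0.8  2.7] tilt [ 0.001  0.005 -0.005] w 0.02952238668327504
```

Emit:
play_rows(translation=[[0, 0, 0.1], [0, 0, 0.1], [0, 0, 0]], twist=[[0, 0, 0], [0, 0, 0], [0, 0, 0]], gripper=[-1, -1, -1])

```text
time: 11.55
tool_pos: [0.6434, 0.0241, 0.2978]
ee_rot: [2.919, 0.443, -0.006]
wrist_force: [-0.3, 0.6, -0.0]
width: 0.0296
finger_force: 30.0
```

```bash
python3 st.py
```

```text
t 11.55 gap mm 14.816652394552795 lat [  0.1   0.6 -14.8] F axial -0.0011527478822381965 Ftool [-0.3 -0.6  0. ] tilt [ 0.001  0.003 -0.005] w 0.02959753323492567
```

Emit:
play_rows(translation=[[0, 0, 0.1], [0, 0, 0]], twist=[[0, 0, 0], [0, 0, 0]], gripper=[-1, -1])

```text
time: 11.75
tool_pos: [0.6417, 0.0235, 0.2946]
ee_rot: [2.92, 0.443, -0.005]
wrist_force: [-1.0, 3.6, 2.0]
width: 0.0296
finger_force: 30.0
```

```bash
python3 st.py
```

```text
t 11.75 gap mm 11.179675658667936 lat [  0.1   0.1 -11.2] F axial 2.1269165795042193 Ftool [-1.8 -3.2 -2.1] tilt [ 0.     0.002 -0.004] w 0.02958010427842224
```

Emit:
play_rows(translation=[[0, 0, 0.1], [0, 0, 0]], twist=[[0, 0, 0], [0, 0, 0]], gripper=[-1, -1])

```text
time: 11.95
tool_pos: [0.6398, 0.0223, 0.2889]
ee_rot: [2.919, 0.445, -0.006]
wrist_force: [-2.7, 2.1, -2.5]
width: 0.0293
finger_force: 30.0
```

```bash
python3 st.py
```

```text
t 11.95 gap mm 5.119521051971337 lat [ 0.3  0.2 -5.1] F axial -2.9136469312530973 Ftool [-1.4 -2.8  2.9] tilt [ 0.001  0.004 -0.004] w 0.029269747254673996
```

Emit:
play_rows(translation=[[0, 0, 0.1], [0, 0, 0]], twist=[[0, 0, 0], [0, 0, 0]], gripper=[-1, -1])

```text
time: 12.15
tool_pos: [0.6382, 0.0212, 0.285]
ee_rot: [2.919, 0.446, -0.006]
wrist_force: [-3.9, 1.3, -3.2]
width: 0.0298
finger_force: 30.0
```

```bash
python3 st.py
```

```text
t 12.15 gap mm 0.7528779558158843 lat [ 0.3  0.4 -0.8] F axial -4.138925921219366 Ftool [-2.2 -2.2  4.1] tilt [ 0.001  0.005 -0.004] w 0.029828957465428907
```

Emit:
play_rows(translation=[[0, 0, 0.1], [0, 0, 0]], twist=[[0, 0, 0], [0, 0, 0]], gripper=[-1, -1])

```text
time: 12.35
tool_pos: [0.6371, 0.0209, 0.2848]
ee_rot: [2.92, 0.441, -0.005]
wrist_force: [-1.2, 5.1, 6.3]
width: 0.0298
finger_force: 30.0
```

```bash
python3 st.py
```

```text
t 12.35 gap mm 0.054257503804092666 lat [ 0.5  0.4 -0.1] F axial 6.1945916025223 Ftool [-3.8 -3.8 -6.2] tilt [ 0.001  0.    -0.005] w 0.02975111968472664
```

Emit:
play_rows(translation=[[0, 0, 0.06], [0, 0, 0.06], [0, 0, 0]], twist=[[0, 0, 0], [0, 0, 0], [0, 0, 0]], gripper=[-1, -1, -1])

```text
time: 12.65
tool_pos: [0.6352, 0.0201, 0.2818]
ee_rot: [2.92, 0.439, -0.005]
wrist_force: [-1.7, 5.4, 8.7]
width: 0.0295
finger_force: 30.0
```

```bash
python3 st.py
```

```text
t 12.65 gap mm -3.519414276205787 lat [0.5 0.4 3.5] F axial 8.143444686590941 Ftool [-5.3 -3.7 -8.2] tilt [ 0.001 -0.002 -0.005] w 0.02950520770577454
```

Emit:
play_rows(translation=[[0, 0, 0.05], [0, 0, 0]], twist=[[0, 0, 0], [0, 0, 0]], gripper=[-1, -1])

```text
time: 12.85
tool_pos: [0.6345, 0.0198, 0.2805]
ee_rot: [2.92, 0.439, -0.005]
wrist_force: [-0.9, 5.5, 9.1]
width: 0.0295
finger_force: 30.0
```

```bash
python3 st.py
```

```text
t 12.85 gap mm -5.1022834531843175 lat [0.6 0.4 5.1] F axial 8.823479004675342 Ftool [-4.7 -3.6 -8.8] tilt [ 0.001 -0.002 -0.005] w 0.029454593819527513
```

Emit:
play_rows(translation=[[0, 0, 0.05], [0, 0, 0]], twist=[[0, 0, 0], [0, 0, 0]], gripper=[-1, -1])

```text
time: 13.05
tool_pos: [0.6337, 0.0194, 0.2791]
ee_rot: [2.92, 0.438, -0.005]
wrist_force: [-1.3, 5.4, 9.8]
width: 0.0297
finger_force: 30.0
```

```bash
python3 st.py
```

```text
t 13.05 gap mm -6.743700701763947 lat [0.5 0.4 6.7] F axial 9.288126637359012 Ftool [-5.4 -3.4 -9.3] tilt [ 0.    -0.003 -0.005] w 0.029713694304397353
```

Emit:
play_rows(translation=[[0, 0, 0.04], [0, 0, 0], [0, 0, 0]], twist=[[0, 0, 0], [0, 0, 0], [0, 0, 0]], gripper=[-1, -1, -1])

```text
time: 13.35
tool_pos: [0.6332, 0.0191, 0.2782]
ee_rot: [2.92, 0.437, -0.005]
wrist_force: [-1.4, 6.1, 10.6]
width: 0.0298
finger_force: 30.0
```

```bash
python3 st.py
```

```text
t 13.35 gap mm -7.804113946177204 lat [0.6 0.4 7.8] F axial 10.126163883993957 Ftool [ -5.8  -3.9 -10.1] tilt [ 0.001 -0.004 -0.005] w 0.029843538241304715
```

Emit:
play_rows(translation=[[0, 0, 0.04], [0, 0, 0], [0, 0, 0]], twist=[[0, 0, 0], [0, 0, 0], [0, 0, 0]], gripper=[-1, -1, -1])

```text
time: 13.65
tool_pos: [0.6328, 0.019, 0.2783]
ee_rot: [2.92, 0.435, -0.005]
wrist_force: [-0.3, 7.5, 14.6]
width: 0.0297
finger_force: 30.0
```

```bash
python3 st.py
python3 - <<'E'
from h import *
for c in ["scene","top"]:
    im=robot.snapshot(c);find(["toggle_tip","coupler_seat"],c)
    if c=="scene":
        cv2.imwrite("pics/f.png",cv2.resize(im[110:290,180:340,::-1],(533,600),interpolation=cv2.INTER_CUBIC))
E
python3 st.py
```

```text
t 13.65 gap mm -7.933831763145894 lat [0.6 0.4 7.9] F axial 14.395635149670923 Ftool [ -6.4  -4.4 -14.4] tilt [ 0.    -0.006 -0.006] w 0.029722183348177316
scene toggle_tip [([0.5315, -0.3402, 0.1044], 0.44)]
scene coupler_seat [([0.3745, 0.3504, 0.0188], 0.65), ([0.5439, -0.0286, 0.0856], 0.38)]
top toggle_tip []
top coupler_seat [([0.3751, 0.3548, 0.0177], 0.67), ([0.543, -0.0258, 0.0852], 0.5)]
t 13.95 gap mm -7.963934672347637 lat [0.6 0.4 8. ] F axial 14.31408278999242 Ftool [ -6.   -4.4 -14.3] tilt [ 0.    -0.006 -0.006] w 0.02933469027317926
```

View pics/f.png

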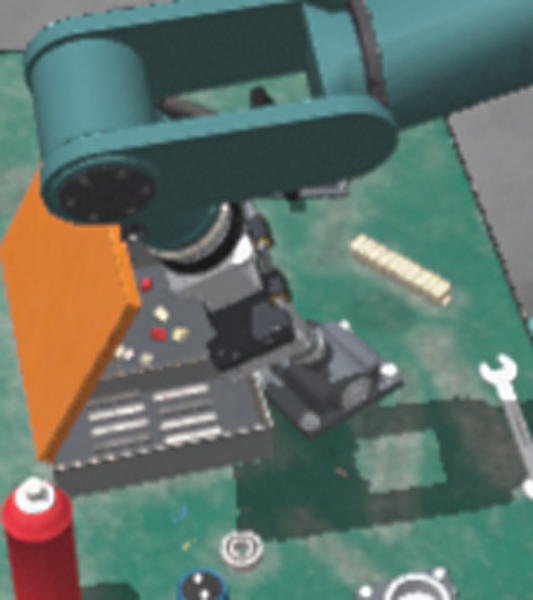

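```bash
python3 -c "
from bench import robot
print(robot.close_job())"
```

```text
the job is handed in; nothing more can be done
None
```

The job is handed in at about 14 s: the isolator is off, and the coupler snapped onto the nipple and was still gripped, holding the nipple about 8 mm in, at its stop. I did not touch the bearing or the tin. No verdict came back when I handed it in.

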